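# Sweep the waste off the work riser into the offcut bin

## Task

Sweep the three bits of wood waste on the black perforated work riser (two round hole-saw plugs and a small block) off its end and down into the open offcut bin standing there. Push them along the board with the fingers, never lifting or carrying them, and leave the tin, the drilled plywood bracket and the tape measure where they are.

Things in the scene. Friction and masses are not known exactly. Their poses are not given: they have to be found in the camera images.
- riser: Fixed plywood work riser, black perforated top 120 mm above the bench; 360 mm along its x (away from the robot) by 500 mm along its y (left), turned up to 9 degrees. Origin: centre of its underside. Dog holes 20 mm wide, no trap for any piece. A fixed fence 36 mm high stands along the far edge (x 143 to 177 mm); near edge and both ends (y +-250 mm) have no lip. All on it is under 37 mm tall.
- bin: Open grey plastic offcut bin, fixed, 340 mm (x) by 160 mm (y), 95 mm high, 4 mm walls, a few fixed flat scraps already in it. It stands against one end of the riser (3 mm gap, middles in line, rim 25 mm below the riser's top); which end, left or right, varies: compare its position with the riser's. Origin: centre of its underside; axes parallel to the riser's.
- case: Closed fixings case with a black ribbed lid, fixed, 300 by 160 mm and 76 mm high, against the other end of the riser. Origin: centre of its underside. Not to be used.
- plug1: Hole-saw plug, to be swept: plywood disc 45 mm across and 18 mm thick, lying flat on the riser, 25 g or so. Origin: its centre, 9 mm above the riser's top.
- plug2: Second hole-saw plug, to be swept, the same as plug1: 45 mm across, 18 mm thick, origin at its centre.
- block: Small block of pale wood, to be swept: 48 mm (its x) by 40 mm (its y) by 24 mm high, lying flat at any yaw, 32 g or so. Origin: its centre, 12 mm above the riser's top.
- tin: Round shallow polish tin with a grey lid, 63 mm across and 26 mm high, loose, 120 g, standing among the waste; it must stay. Origin: centre of its underside, on the riser's top.
- bracket: The finished workpiece: plywood plate 84 mm (its x) by 150 mm (its y) by 18 mm with two 50 mm round holes, loose, 180 g, lying near the fence behind the waste; it must stay. Origin: centre of its underside.
- tape: Tape measure lying on its side, about 60 by 68 mm and 34 mm high, loose, 200 g, near the fence behind the waste; it must stay. Origin: near the centre of its underside.
Not all that is in view belongs to the job. What is shaped like the plug2 but orange is not meant.

How it is judged:
By the outcome, as a careful person would: the job done as asked, in the order asked, and still so for the second after the job is handed in, with the robot touching nothing.
It also fails if it takes over 72 s, if anything falls off the work surface, if the arm or the gripper's body presses on something with over 40 N, if the wrist force passes 120 N, or if a joint passes its speed limit or range.

## Robot

A 6-joint arm with a two-finger parallel gripper is mounted at the origin on the work surface. World frame = base frame: x ahead of the robot, y to its left, z up, the work surface at z = 0. Lengths are in m, angles in rad, forces in N, time in s.
With the tool pointing down it reaches from about 0.375 to 0.9 m from the base axis. Payload 3.1 kg.
Tool frame: the origin (TCP) lies at the very end of the fingers, on their centre line; the grasp point (between the pads) lies 19 mm behind it; z points along the fingers, y is the direction in which the jaws open and shut (so a half turn about z gives the same grasp; the last joint's range is limited). The gripper opens to 87 mm and grips with 3 to 60 N. Pads are 19 mm wide; open, the fingers measure 117 mm over their backs; the gripper's body (75 mm by 190 mm) begins 51 mm behind the grasp point.
Start: joints at [-1.526, 0.527, 1.433, -0, 1.181, -0.178], TCP at [0.138, -0.61, 0.223] pointing down, gripper open.
Joint ranges: [-3.08, 3.08], [-0.75, 2.2], [0.22, 2.44], [-1.43, 4.57], [0, 2.65], [-2.85, 2.85]. Speed limits (rad/s): [2.79, 2.79, 3.14, 3.14, 3.14, 3.14].

## Interface

Orientations are given as a unit quaternion [x, y, z, w].
In Python, from rig import robot gives the robot as it stands. The module is installed in compiled form; this text tells all that it offers.
- The arm moves only by the tool send_rows, never from a script. Its argument "deltas" is a list of rows, each an object of numbers: "tx", "ty", "tz": the shift along the tool's x, y, z in cm; "rx", "ry", "rz": the turn, a rotation vector about the tool's x, y, z in rad. A call has 1 to 5 rows; each row is the pose to reach, as a shift and turn from the pose commanded when the call began, along the tool's axes at that moment; what a row does not reach only later rows make up. A row lasts 1/12 s, in which the tool goes at most 41.7 mm and 7.16 degrees, less where a joint would pass 70% of its speed; a pose out of reach is approached as far as the arm can. A call with a gripper value outside its range is refused whole. "claw" is the finger opening in cm, from 0 to 8.7, set as the call begins (left out, the last holds). The fingers move at their own pace and stop on an object; "squeeze" is the grip in N (left out, the last holds). Time passes only in rows, so rows that repeat a pose let the fingers close. It gives the time, the measured TCP pose, the force and the opening at its end, in the units of the state.
- robot.get_obs(): the state, without advancing time (a new reading comes with each control period).
- robot.camera(name): name is "scene" or "top" or "wrist"; returns a dict with "color" (400x640x3 uint8, red, green, blue), "z_map" (400x640 float32, m along the optical axis (not along the pixel's ray), 0 where there is no reading), "intrinsics" (3x3 intrinsics, pixels), "R" (3x3) and "t" (3): a world point X has camera coordinates R X + t; the wrist camera has in their place "tool_from_camera" (4x4, takes a point from camera to tool coordinates, whose origin is the TCP and whose axes are the flange's). Camera axes: x right, y down, z forward; pixel columns grow to the right and rows downward; lengths in m; the calibration is good to about 2 mm. A picture is of the moment at which its call begins: read the wrist's pose just before it.
- robot.hand_in(): hands the job in, once; it reports no verdict.
Trained networks look in the newest picture that a camera, given by its name, has taken for a name from the list of things; names that differ only in an ending like _2 or _b are one class to them, and where a whole thing is asked for, a point or a joint stands for the part that bears it (a point fixed in the world has none). Each returns a list of dicts, best first, with "p" (0 to 1); they miss things now and then, are a little off and sometimes report something else, mostly with a low value. They report only what shows in the picture. A call takes as long as a camera call. They do not tell look-alikes from the thing itself.
- robot.outline_of(label, camera): "pixels" (400x640 bool, what is visible of it) and "xy" ([column, row] in pixels, amid what is visible of it).
- robot.tip_of(label, camera): "xy" ([column, row] in pixels: a listed point, or the origin of a listed thing).
The state is a dict: "time": time; "q": joint angles; "joint_velocities": joint speeds; "joint_torque": joint torques, N m; "position": TCP position; "tool_rot": TCP orientation; "ft_force": force on the tool from outside, world axes, zero at the start; "moment": the same for the moment, N m; "grip_width": finger opening in m.
Only numpy, scipy, OpenCV 4.12 (cv2) and the standard library are available. Lean on these libraries where they do the work, as an engineer would, in place of code of your own. Each camera call takes 0.05 s, during which the arm holds its last target.

## Working session

There is one attempt and no reset: what is moved stays moved. The work goes in short steps, Python scripts to look and compute and a tool call to move; the robot and the scene stay as the last step left them, time stands still between calls to the robot, and variables do not carry over. Pictures are saved under pics/ and viewed, and the job is handed in when it is done.

Besides the shell and the picture viewer there is one more tool, called after "Request:" by a JSON object that holds its "api" and its "payload", one argument or row to a line. send_rows: Moves the arm, as the interface text tells. Its arguments: {"type":"object","properties":{"deltas":{"type":"array","items":{"type":"object","properties":{"tx":{"type":"number"},"ty":{"type":"number"},"tz":{"type":"number"},"rx":{"type":"number"},"ry":{"type":"number"},"rz":{"type":"number"}}}},"claw":{"type":"number"},"squeeze":{"type":"number"}},"required":["deltas"]}

```bash
mkdir -p pics; ls
cat > h.py <<'E'
import numpy as np, cv2
from rig import robot
def world(c,u,v,z=None):
    K=c["intrinsics"];d=np.array([(u-K[0,2])/K[0,0],(v-K[1,2])/K[1,1],1.])
    R=c["R"];t=c["t"]
    if z is None:
        return R.T@(d*c["z_map"][int(round(v)),int(round(u))]-t)
    o=-R.T@t; r=R.T@d
    return o+r*(z-o[2])/r[2]
def save(n,im): cv2.imwrite(f"pics/{n}.png",im[:,:,::-1])
E
python3 - <<'E'
from h import *
print(robot.get_obs())
for n in("top","scene"):
    c=robot.camera(n); save(n+"1",c["color"])
    if n=="top": print(c["R"],c["t"],c["intrinsics"])
    for l in "riser bin case plug1 plug2 block tin bracket tape".split():
        for o in robot.outline_of(l,n)[:4]:
            u,v=o["xy"]; m=o["pixels"]; P=world(c,u,v)
            print(n,l,round(o["p"],2),np.round(o["xy"]),m.sum(),P.round(3))
E
```

```text
pics
{'time': 0.0, 'q': array([-1.52650139e+00,  5.28468359e-01,  1.43385735e+00,  1.56920210e-05,
        1.18138013e+00, -1.78498409e-01]), 'joint_velocities': array([-7.86700451e-04,  6.92217714e-05, -1.84925657e-04, -2.43498340e-03,
       -4.45760893e-04, -1.05723291e-03]), 'joint_torque': array([ 1.86822158e-04, -4.40044320e+01, -1.76592261e+01,  6.32551708e-02,
        5.81339083e-02, -1.68843071e-04]), 'position': array([ 0.13809919, -0.60883065,  0.22158457]), 'tool_rot': array([ 9.93801581e-01,  1.11163396e-01,  7.80851081e-05, -1.05372825e-03]), 'ft_force': array([ 0.42087497,  0.03777271, -0.29831247]), 'moment': array([-0.04729922, -0.01421038, -0.01417496]), 'grip_width': 0.08689979881040287}
[[-0.02689031 -0.99956666 -0.01197473]
 [-0.99610911  0.02779917 -0.08362927]
 [ 0.08392592  0.00967932 -0.99642499]] [0.03411545 0.50835659 1.07960737] [[411.79515752   0.         320.29038721]
 [  0.         411.79515752 193.72275709]
 [  0.           0.           1.        ]]
top riser 0.83 [311. 176.] 25577 [0.544 0.04  0.119]
top bin 0.86 [444. 182.] 8458 [ 0.532 -0.313  0.014
[... 797 characters left out ...]
scene bin 0.8 [181. 234.] 8575 [ 0.531 -0.336  0.012]
scene case 0.68 [491. 266.] 9277 [0.632 0.373 0.074]
scene plug1 0.69 [317. 203.] 277 [0.532 0.005 0.138]
scene plug1 0.68 [275. 180.] 252 [ 0.46  -0.098  0.139]
scene plug1 0.2 [492. 267.] 9125 [0.637 0.372 0.077]
scene plug2 0.69 [317. 203.] 277 [0.532 0.005 0.138]
scene plug2 0.68 [275. 180.] 252 [ 0.46  -0.098  0.139]
scene plug2 0.2 [492. 267.] 9125 [0.637 0.372 0.077]
scene block 0.77 [354. 183.] 423 [0.466 0.086 0.143]
scene tin 0.91 [414. 211.] 731 [0.553 0.211 0.147]
scene bracket 0.97 [253. 234.] 1786 [ 0.628 -0.117  0.139]
scene bracket 0.46 [408. 211.] 668 [0.555 0.2   0.147]
scene tape 0.78 [390. 254.] 886 [0.676 0.154 0.154]
```

Run:
```python
import cv2
a=cv2.imread("pics/top1.png")[80:300,120:520]; cv2.imwrite("pics/top1c.png",cv2.resize(a,None,fx=2,fy=2,interpolation=2))
```

```text
(no output)
```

View pics/top1c.png

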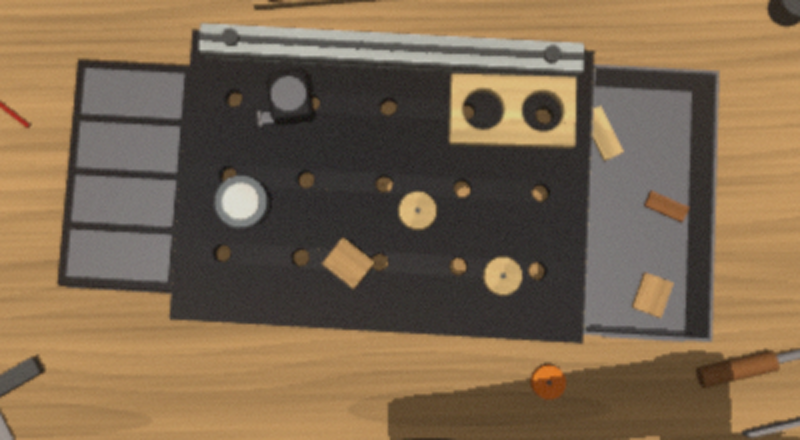

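View pics/scene1.png

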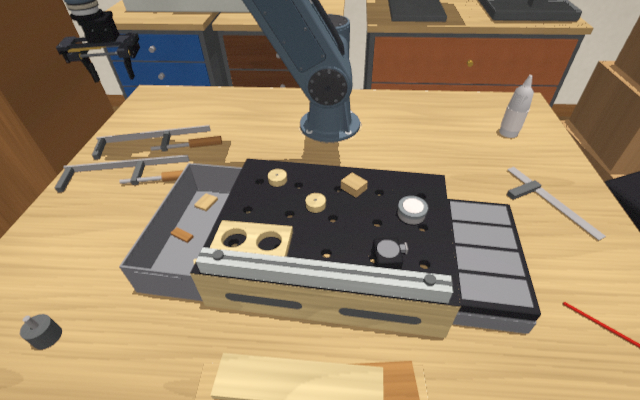

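The two tan plugs are at crop (417,210) and (503,276), and the block at (348,263), all on the black top. The look-alikes are the orange plug on the bench at (548,381), the bin scraps at (605,133), (665,207) and (653,295), and the round tin at (241,201). I choose the tan pieces on the riser. The bin is at the right end (-y).

```bash
cat >> h.py <<'E'
def pts(c):
    v,u=np.mgrid[0:400,0:640]; K=c["intrinsics"]; z=c["z_map"]
    P=np.stack([(u-K[0,2])/K[0,0]*z,(v-K[1,2])/K[1,1]*z,z],-1)
    return (P-c["t"])@c["R"]
E
python3 - <<'E'
from h import *
c=robot.camera("top"); P=pts(c)
m=((abs(P[...,2]-.12)<.006)&(P[...,0]>.3)&(P[...,0]<.8)&(abs(P[...,1])<.35)).astype(np.uint8)
n,L,s,_=cv2.connectedComponentsWithStats(m);k=1+s[1:,4].argmax();m=L==k
r=cv2.minAreaRect(P[m][:,:2].astype(np.float32));print("riser rect",r); print(cv2.boxPoints(r).round(3))
# right edge
b=cv2.approxPolyDP(cv2.convexHull(P[m][:,:2].astype(np.float32)),.012,True);print(b[:,0].round(3))
for l,h in(("plug1",.138),("block",.144),("tin",.146),("bracket",.138),("tape",.154)):
    for o in robot.outline_of(l,"top")[:3]:
        vv,uu=np.nonzero(o["pixels"]); Q=np.array([world(c,u,v,h)[:2] for u,v in zip(uu,vv)],np.float32)
        rr=cv2.minAreaRect(Q); print(l,round(o["p"],2),Q.mean(0).round(3),"rect",np.round(rr[0],3),np.round(rr[1],3),round(rr[2],1))
for l in("riser","bin"):
    for o in robot.tip_of(l,"top")[:1]: print(l,world(c,*o["xy"],z=0).round(3))
a=c["color"][160:250,270:400]; save("crop2",cv2.resize(a,None,fx=6,fy=6,interpolation=cv2.INTER_CUBIC))
E
```

```text
riser rect ((0.5563349723815918, 0.03915567696094513), (0.5019844770431519, 0.35994017124176025), 85.1884994506836)
[[ 0.356 -0.196]
 [ 0.715 -0.226]
 [ 0.757  0.274]
 [ 0.398  0.304]]
[[ 0.755  0.273]
 [ 0.399  0.302]
 [ 0.357 -0.195]
 [ 0.715 -0.226]]
plug1 0.83 [ 0.52  -0.001] rect [0.52 0.  ] [0.038 0.043] 88.4
plug1 0.61 [ 0.314 -0.149] rect [ 0.314 -0.149] [0.038 0.04 ] 87.7
block 0.53 [0.459 0.081] rect [0.459 0.081] [0.051 0.041] 51.8
tin 0.75 [0.536 0.209] rect [0.536 0.208] [0.065 0.06 ] 88.4
bracket 0.86 [ 0.638 -0.12 ] rect [ 0.637 -0.12 ] [0.154 0.091] 86.0
tape 0.62 [0.657 0.149] rect [0.659 0.154] [0.064 0.066] 5.5
riser [0.564 0.036 0.   ]
bin [ 0.528 -0.294  0.   ]
```

View pics/crop2.png

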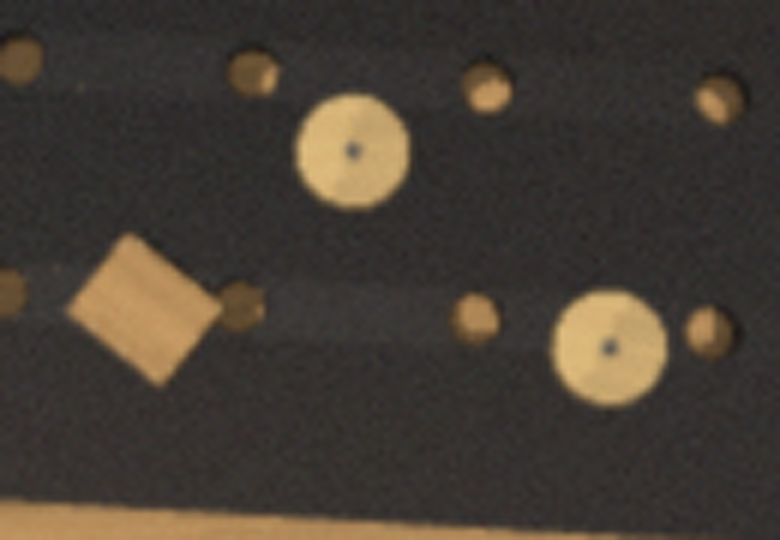

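The crop confirms it: plug A at full-image (328,185), plug B at (371,218) and the block at (295,211). I'll push towards -y in the riser frame (yaw -4.8°), in the order B, A, block. The fingers will be partly closed so they cradle each piece.

```bash
cat >> h.py <<'E'
from scipy.spatial.transform import Rotation as Ro
C=np.array([.5563,.0392]);a=np.deg2rad(-4.8);EX=np.array([np.cos(a),np.sin(a)]);EY=np.array([-np.sin(a),np.cos(a)])
def go(xr,yr,z):
    o=robot.get_obs();R=Ro.from_quat(o["tool_rot"])
    W=np.r_[C+xr*EX+yr*EY,z]
    T=Ro.from_matrix(np.c_[np.r_[EY,0],np.r_[EX,0],[0,0,-1]])
    p=o["position"][:2]-C
    print("t",o["time"],"riser xy",(p@EX).round(4),(p@EY).round(4),"z",o["position"][2].round(4),"F",o["ft_force"].round(1))
    print("cm",(R.inv().apply(W-o["position"])*100).round(2),"rot",(R.inv()*T).as_rotvec().round(3))
def rf(P): d=np.array(P)[:2]-C; return np.array([d@EX,d@EY]).round(4)
E
python3 -c "
from h import *
go(-.111,-.085,.20)"
```

```text
t 1.4 riser xy -0.3624 -0.6814 z 0.2226 F [ 0.6 -0.2  0.9]
cm [ 41.97 -49.28   2.26] rot [ 0.     0.    -1.264]
```

Request:
{"api": "send_rows", "payload": {
  "deltas": [
    {"tx": 2.5, "ty": -3, "rz": -0.12},
    {"tx": 5, "ty": -6, "rz": -0.24},
    {"tx": 7.5, "ty": -9, "rz": -0.36},
    {"tx": 10, "ty": -12, "rz": -0.48},
    {"tx": 12.5, "ty": -15, "rz": -0.6}
  ],
  "claw": 2.5
}}

```text
schema error: expected keys tx, ty, tz, rx, ry, rz
```

```bash
python3 -c "
from h import *
go(-.111,-.085,.20)"
```

```text
t 1.4 riser xy -0.3624 -0.6814 z 0.2226 F [ 0.6 -0.2  0.9]
cm [ 41.97 -49.28   2.26] rot [ 0.     0.    -1.264]
```

Request:
{"api": "send_rows", "payload": {
  "deltas": [
    {"tx": 2.5, "ty": -3, "tz": 0, "rx": 0, "ry": 0, "rz": -0.12},
    {"tx": 5, "ty": -6, "tz": 0, "rx": 0, "ry": 0, "rz": -0.24},
    {"tx": 7.5, "ty": -9, "tz": 0, "rx": 0, "ry": 0, "rz": -0.36},
    {"tx": 10, "ty": -12, "tz": 0, "rx": 0, "ry": 0, "rz": -0.48},
    {"tx": 12.5, "ty": -15, "tz": 0, "rx": 0, "ry": 0, "rz": -0.6}
  ],
  "claw": 2.5
}}

```text
time: 1.82
position: [0.2274, -0.434, 0.2226]
tool_rot: [0.916, 0.402, 0.0, 0.0]
ft_force: [1.5, 0.2, -0.8]
grip_width: 0.0613
```

```bash
python3 -c "
from h import *
go(-.111,-.085,.20)"
```

```text
t 1.8167 riser xy -0.2882 -0.4991 z 0.2226 F [ 1.5  0.2 -0.8]
cm [ 43.59 -11.35   2.26] rot [ 0.     0.    -0.659]
```

Request:
{"api": "send_rows", "payload": {
  "deltas": [
    {"tx": 4, "ty": -1, "tz": 0, "rx": 0, "ry": 0, "rz": -0.12},
    {"tx": 8, "ty": -2, "tz": 0, "rx": 0, "ry": 0, "rz": -0.24},
    {"tx": 12, "ty": -3, "tz": 0, "rx": 0, "ry": 0, "rz": -0.36},
    {"tx": 16, "ty": -4, "tz": 0, "rx": 0, "ry": 0, "rz": -0.48},
    {"tx": 20, "ty": -5, "tz": 0, "rx": 0, "ry": 0, "rz": -0.6}
  ]
}}

```text
time: 2.23
position: [0.3269, -0.2534, 0.2229]
tool_rot: [0.756, 0.655, 0.0, 0.0]
ft_force: [0.0, -0.3, 0.4]
grip_width: 0.0295
```

```bash
python3 -c "
from h import *
go(-.111,-.085,.20)"
```

```text
t 2.2333 riser xy -0.2041 -0.3108 z 0.2229 F [ 0.  -0.3  0.4]
cm [23.09  7.96  2.28] rot [ 0.001  0.001 -0.059]
```

Request:
{"api": "send_rows", "payload": {
  "deltas": [
    {"tx": 3.7, "ty": 1.3, "tz": 0, "rx": 0, "ry": 0, "rz": -0.06},
    {"tx": 7.4, "ty": 2.6, "tz": 0, "rx": 0, "ry": 0, "rz": -0.06},
    {"tx": 11.1, "ty": 3.9, "tz": 0, "rx": 0, "ry": 0, "rz": -0.06},
    {"tx": 14.8, "ty": 5.2, "tz": 0, "rx": 0, "ry": 0, "rz": -0.06},
    {"tx": 18.5, "ty": 6.5, "tz": 0, "rx": 0, "ry": 0, "rz": -0.06}
  ]
}}

```text
time: 2.65
position: [0.4186, -0.0798, 0.2229]
tool_rot: [0.738, 0.675, 0.0, 0.001]
ft_force: [1.3, -1.5, -0.2]
grip_width: 0.0251
```

Run:
```python
from h import *
c=robot.camera("wrist"); save("w1",c["color"])
c=robot.camera("top"); save("top2",c["color"])
for o in robot.outline_of("plug1","top")[:4]:
    vv,uu=np.nonzero(o["pixels"]); Q=np.array([world(c,u,v,.138)[:2] for u,v in zip(uu,vv)],np.float32)
    print(o["p"],Q.mean(0),rf(Q.mean(0)))
go(-.111,-.085,.20)
```

```text
0.64 [ 0.5190697  -0.00234137] [-0.0336 -0.0445]
t 2.8 riser xy -0.1273 -0.1294 z 0.2228 F [ 0.1 -0.7 -0.4]
cm [4.43 1.64 2.28] rot [0.001 0.    0.003]
```

View pics/w1.png

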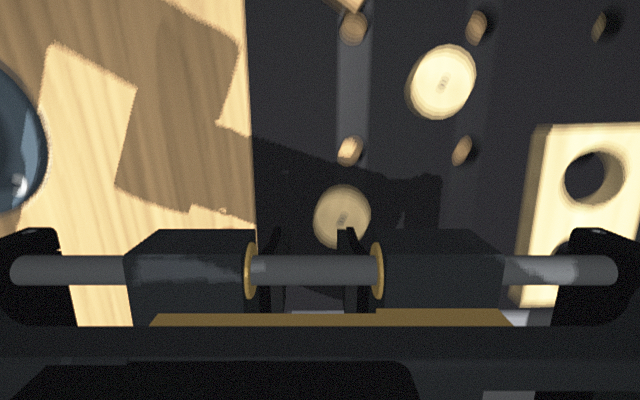

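The wrist view shows plug B at (342,215), plug A at (443,80), and the bracket on the right. Next I'll locate the plugs with depth.

Run:
```python
from h import *
o=robot.get_obs();c=robot.camera("wrist");R=Ro.from_quat(o["tool_rot"]).as_matrix();M=c["tool_from_camera"];K=c["intrinsics"]
for (u,v) in((342,215),(443,80)):
    z=c["z_map"][v,u]; p=M@np.r_[(u-K[0,2])/K[0,0]*z,(v-K[1,2])/K[1,1]*z,z,1]; W=R@p[:3]+o["position"]; print(W.round(3),rf(W))
c=robot.camera("top");im=cv2.imread("pics/top1.png")
print("B from first top px", [ (world(c,u,v,.138).round(3),rf(world(c,u,v,.138))) for u,v in((371.5,217.8),(328.7,185))])
```

```text
[ 0.442 -0.091  0.138] [-0.1026 -0.1392]
[0.522 0.007 0.139] [-0.0314 -0.0353]
B from first top px [(array([ 0.439, -0.101,  0.138]), array([-0.1056, -0.1495])), (array([ 0.52 , -0.002,  0.138]), array([-0.0331, -0.0438]))]
```

Request:
{"api": "send_rows", "payload": {
  "deltas": [
    {"tx": 2.5, "ty": 1.2, "tz": 0, "rx": 0, "ry": 0, "rz": 0},
    {"tx": 5, "ty": 2.3, "tz": 0, "rx": 0, "ry": 0, "rz": 0},
    {"tx": 5, "ty": 2.3, "tz": 3, "rx": 0, "ry": 0, "rz": 0},
    {"tx": 5, "ty": 2.3, "tz": 5.5, "rx": 0, "ry": 0, "rz": 0},
    {"tx": 5, "ty": 2.3, "tz": 7.5, "rx": 0, "ry": 0, "rz": 0}
  ]
}}

```text
time: 3.32
position: [0.4448, -0.0353, 0.1465]
tool_rot: [0.738, 0.674, -0.0, 0.0]
ft_force: [-0.0, -0.1, -0.6]
grip_width: 0.0251
```

Run:
```python
from h import *
go(-.104,-.08,.127)
c=robot.camera("scene"); save("s2",cv2.resize(c["color"][130:300,150:470],None,fx=2.5,fy=2.5))
```

```text
t 3.3167 riser xy -0.1049 -0.0836 z 0.1465 F [-0.  -0.1 -0.6]
cm [0.36 0.09 1.95] rot [-0.     0.    -0.007]
```

View pics/s2.png

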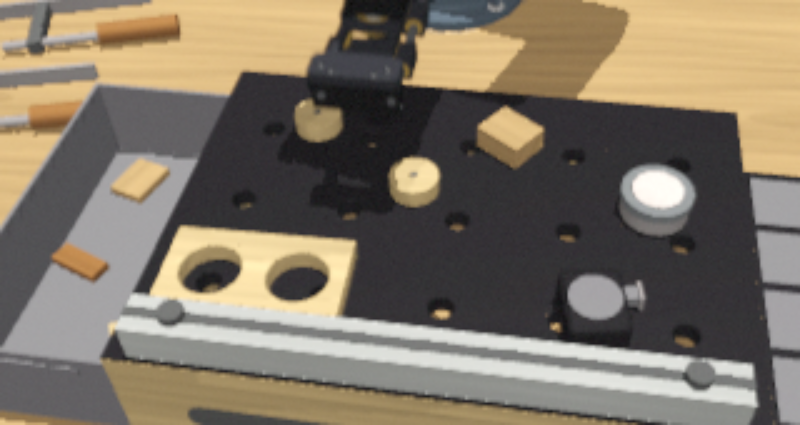

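The hand is behind plug B and clear of plug A and the block.

Request:
{"api": "send_rows", "payload": {
  "deltas": [
    {"tx": 0.4, "ty": 0, "tz": 1.0, "rx": 0, "ry": 0, "rz": 0},
    {"tx": 0.4, "ty": 0, "tz": 1.9, "rx": 0, "ry": 0, "rz": 0},
    {"tx": -0.8, "ty": 0, "tz": 1.9, "rx": 0, "ry": 0, "rz": 0},
    {"tx": -2.0, "ty": 0, "tz": 1.9, "rx": 0, "ry": 0, "rz": 0},
    {"tx": -3.2, "ty": 0, "tz": 1.9, "rx": 0, "ry": 0, "rz": 0}
  ]
}}

```text
time: 3.78
position: [0.4422, -0.0679, 0.129]
tool_rot: [0.738, 0.674, -0.0, 0.0]
ft_force: [0.4, 0.5, 0.3]
grip_width: 0.0252
```

Request:
{"api": "send_rows", "payload": {
  "deltas": [
    {"tx": -1.3, "ty": 0, "tz": 0, "rx": 0, "ry": 0, "rz": 0},
    {"tx": -2.6, "ty": 0, "tz": 0, "rx": 0, "ry": 0, "rz": 0},
    {"tx": -3.9, "ty": 0, "tz": 0, "rx": 0, "ry": 0, "rz": 0},
    {"tx": -5.2, "ty": 0, "tz": 0, "rx": 0, "ry": 0, "rz": 0},
    {"tx": -6.5, "ty": 0, "tz": 0, "rx": 0, "ry": 0, "rz": 0}
  ]
}}

```text
time: 4.2
position: [0.4362, -0.1331, 0.1293]
tool_rot: [0.739, 0.674, 0.0, 0.0]
ft_force: [-0.1, 0.2, 0.2]
grip_width: 0.025
```

Run:
```python
from h import *
go(-.104,-.29,.127)
c=robot.camera("scene"); save("s3",cv2.resize(c["color"][130:300,150:470],None,fx=2.5,fy=2.5))
```

```text
t 4.2 riser xy -0.1052 -0.1817 z 0.1293 F [-0.1  0.2  0.2]
cm [-10.83   0.21   0.23] rot [ 0.001  0.    -0.008]
```

View pics/s3.png

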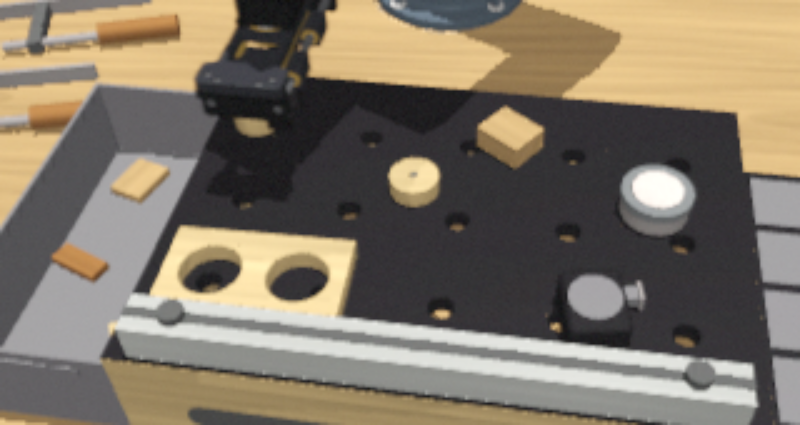

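Plug B is being pushed just ahead of the fingers, at (255,125). I'll continue over the edge.

Request:
{"api": "send_rows", "payload": {
  "deltas": [
    {"tx": -1.3, "ty": 0, "tz": 0, "rx": 0, "ry": 0, "rz": 0},
    {"tx": -2.6, "ty": 0, "tz": 0, "rx": 0, "ry": 0, "rz": 0},
    {"tx": -3.9, "ty": 0, "tz": 0, "rx": 0, "ry": 0, "rz": 0},
    {"tx": -5.2, "ty": 0, "tz": 0, "rx": 0, "ry": 0, "rz": 0},
    {"tx": -6.5, "ty": 0, "tz": 0, "rx": 0, "ry": 0, "rz": 0}
  ]
}}

```text
time: 4.67
position: [0.4305, -0.1969, 0.129]
tool_rot: [0.738, 0.675, 0.0, 0.0]
ft_force: [0.0, 0.0, 0.1]
grip_width: 0.025
```

Request:
{"api": "send_rows", "payload": {
  "deltas": [
    {"tx": -1.3, "ty": 0, "tz": 0, "rx": 0, "ry": 0, "rz": 0},
    {"tx": -2.6, "ty": 0, "tz": 0, "rx": 0, "ry": 0, "rz": 0},
    {"tx": -3.9, "ty": 0, "tz": 0, "rx": 0, "ry": 0, "rz": 0},
    {"tx": -4.8, "ty": 0, "tz": 0, "rx": 0, "ry": 0, "rz": 0},
    {"tx": -4.8, "ty": 0, "tz": 0, "rx": 0, "ry": 0, "rz": 0}
  ]
}}

```text
time: 5.08
position: [0.4271, -0.2455, 0.1286]
tool_rot: [0.738, 0.675, -0.0, 0.001]
ft_force: [-0.8, -0.4, 0.6]
grip_width: 0.0249
```

Request:
{"api": "send_rows", "payload": {
  "deltas": [
    {"tx": 0, "ty": 0, "tz": -3, "rx": 0, "ry": 0, "rz": 0},
    {"tx": 0, "ty": 0, "tz": -5, "rx": 0, "ry": 0, "rz": 0},
    {"tx": 3.5, "ty": 1.5, "tz": -6, "rx": 0, "ry": 0, "rz": 0},
    {"tx": 7, "ty": 3, "tz": -6, "rx": 0, "ry": 0, "rz": 0},
    {"tx": 10.5, "ty": 4.5, "tz": -6, "rx": 0, "ry": 0, "rz": 0}
  ]
}}

```text
time: 5.5
position: [0.4814, -0.1415, 0.1895]
tool_rot: [0.738, 0.675, 0.0, 0.001]
ft_force: [0.6, -0.7, -0.4]
grip_width: 0.0248
```

Run:
```python
from h import *
go(-.033,.022,.19)
c=robot.camera("scene"); save("s4",cv2.resize(c["color"][130:300,110:430],None,fx=2.5,fy=2.5))
```

```text
t 5.5 riser xy -0.0595 -0.1863 z 0.1895 F [ 0.6 -0.7 -0.4]
cm [20.85  2.52 -0.05] rot [ 0.002  0.    -0.006]
```

View pics/s4.png

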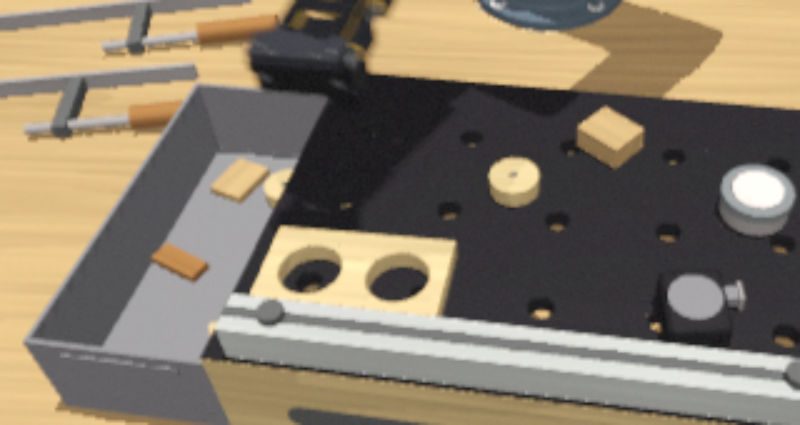

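Plug B is now in the bin at (280,188). Next is plug A.

Request:
{"api": "send_rows", "payload": {
  "deltas": [
    {"tx": 3.5, "ty": 0.5, "tz": 0, "rx": 0, "ry": 0, "rz": 0},
    {"tx": 7, "ty": 1, "tz": 0, "rx": 0, "ry": 0, "rz": 0},
    {"tx": 10.5, "ty": 1.5, "tz": 0, "rx": 0, "ry": 0, "rz": 0},
    {"tx": 14, "ty": 2, "tz": 0, "rx": 0, "ry": 0, "rz": 0},
    {"tx": 17.5, "ty": 2.5, "tz": 0, "rx": 0, "ry": 0, "rz": 0}
  ]
}}

```text
time: 5.97
position: [0.5205, 0.0318, 0.1883]
tool_rot: [0.737, 0.676, -0.0, -0.001]
ft_force: [0.9, -0.1, -0.2]
grip_width: 0.0247
```

Request:
{"api": "send_rows", "payload": {
  "deltas": [
    {"tx": 3.3, "ty": 0, "tz": 0, "rx": 0, "ry": 0, "rz": 0},
    {"tx": 3.3, "ty": 0, "tz": 0, "rx": 0, "ry": 0, "rz": 0},
    {"tx": 3.3, "ty": 0, "tz": 2, "rx": 0, "ry": 0, "rz": 0},
    {"tx": 3.3, "ty": 0, "tz": 3.5, "rx": 0, "ry": 0, "rz": 0},
    {"tx": 3.3, "ty": 0, "tz": 3.5, "rx": 0, "ry": 0, "rz": 0}
  ]
}}

```text
time: 6.38
position: [0.5211, 0.063, 0.151]
tool_rot: [0.737, 0.676, -0.002, -0.003]
ft_force: [0.1, -0.4, -0.1]
grip_width: 0.025
```

Run:
```python
from h import *
go(-.033,.022,.128)
c=robot.camera("scene"); save("s5",cv2.resize(c["color"][130:300,150:470],None,fx=2.5,fy=2.5))
```

```text
t 6.3833 riser xy -0.037 0.0208 z 0.151 F [ 0.1 -0.4 -0.1]
cm [0.12 0.42 2.3 ] rot [-0.007  0.    -0.003]
```

View pics/s5.png

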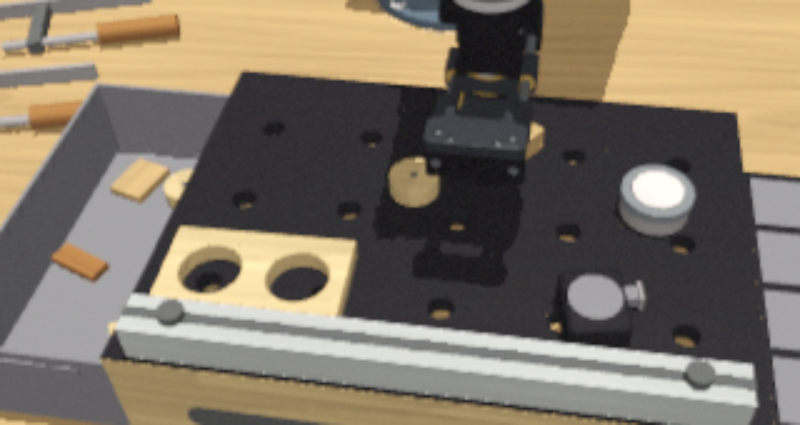

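The fingers are behind plug A, which is at (414,183).

Request:
{"api": "send_rows", "payload": {
  "deltas": [
    {"tx": 0, "ty": 0.4, "tz": 0.8, "rx": 0, "ry": 0, "rz": 0},
    {"tx": 0, "ty": 0.4, "tz": 2.2, "rx": 0, "ry": 0, "rz": 0},
    {"tx": -0.8, "ty": 0.4, "tz": 2.2, "rx": 0, "ry": 0, "rz": 0},
    {"tx": -1.8, "ty": 0.4, "tz": 2.2, "rx": 0, "ry": 0, "rz": 0},
    {"tx": -3.0, "ty": 0.4, "tz": 2.2, "rx": 0, "ry": 0, "rz": 0}
  ]
}}

```text
time: 6.85
position: [0.5257, 0.0313, 0.1321]
tool_rot: [0.737, 0.676, 0.0, 0.0]
ft_force: [0.6, -0.5, 0.5]
grip_width: 0.0249
```

Request:
{"api": "send_rows", "payload": {
  "deltas": [
    {"tx": -1.3, "ty": 0, "tz": 0, "rx": 0, "ry": 0, "rz": 0},
    {"tx": -2.6, "ty": 0, "tz": 0, "rx": 0, "ry": 0, "rz": 0},
    {"tx": -3.9, "ty": 0, "tz": 0, "rx": 0, "ry": 0, "rz": 0},
    {"tx": -5.2, "ty": 0, "tz": 0, "rx": 0, "ry": 0, "rz": 0},
    {"tx": -6.5, "ty": 0, "tz": 0, "rx": 0, "ry": 0, "rz": 0}
  ]
}}

```text
time: 7.27
position: [0.5199, -0.0345, 0.1325]
tool_rot: [0.738, 0.675, 0.0, 0.001]
ft_force: [0.8, -0.9, 0.3]
grip_width: 0.0251
```

Request:
{"api": "send_rows", "payload": {
  "deltas": [
    {"tx": -1.3, "ty": 0, "tz": 0, "rx": 0, "ry": 0, "rz": 0},
    {"tx": -2.6, "ty": 0, "tz": 0, "rx": 0, "ry": 0, "rz": 0},
    {"tx": -3.9, "ty": 0, "tz": 0, "rx": 0, "ry": 0, "rz": 0},
    {"tx": -5.2, "ty": 0, "tz": 0, "rx": 0, "ry": 0, "rz": 0},
    {"tx": -6.5, "ty": 0, "tz": 0, "rx": 0, "ry": 0, "rz": 0}
  ]
}}

```text
time: 7.68
position: [0.5138, -0.0986, 0.1319]
tool_rot: [0.738, 0.675, 0.0, 0.0]
ft_force: [-0.2, 0.8, 0.1]
grip_width: 0.0252
```

Run:
```python
from h import *
go(-.033,-.29,.128)
c=robot.camera("scene"); save("s6",cv2.resize(c["color"][130:300,150:470],None,fx=2.5,fy=2.5))
```

```text
t 7.6833 riser xy -0.0308 -0.1409 z 0.1319 F [-0.2  0.8  0.1]
cm [-14.91  -0.15   0.39] rot [ 0.001  0.    -0.005]
```

View pics/s6.png

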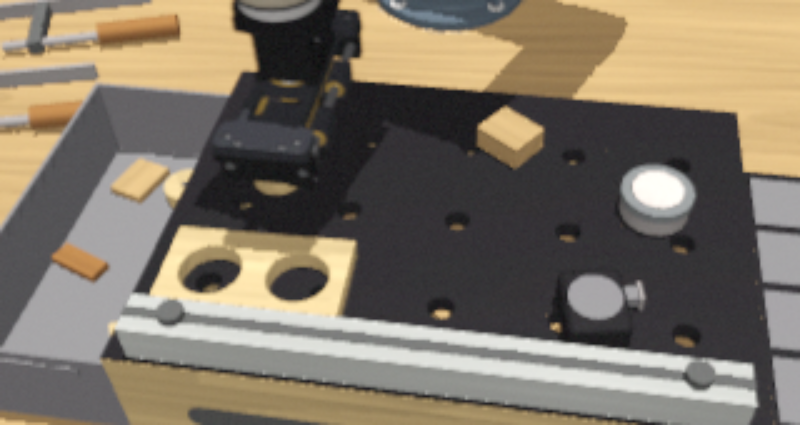

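Plug A is ahead of the fingers at (275,185) and clear of the bracket. I'll continue with the tip 3 mm lower.

Request:
{"api": "send_rows", "payload": {
  "deltas": [
    {"tx": -1.3, "ty": 0, "tz": 0.3, "rx": 0, "ry": 0, "rz": 0},
    {"tx": -2.6, "ty": 0, "tz": 0.3, "rx": 0, "ry": 0, "rz": 0},
    {"tx": -3.9, "ty": 0, "tz": 0.3, "rx": 0, "ry": 0, "rz": 0},
    {"tx": -5.2, "ty": 0, "tz": 0.3, "rx": 0, "ry": 0, "rz": 0},
    {"tx": -6.5, "ty": 0, "tz": 0.3, "rx": 0, "ry": 0, "rz": 0}
  ]
}}

```text
time: 8.15
position: [0.508, -0.1632, 0.1284]
tool_rot: [0.737, 0.675, -0.0, -0.0]
ft_force: [-0.6, 0.3, 0.2]
grip_width: 0.0249
```

Request:
{"api": "send_rows", "payload": {
  "deltas": [
    {"tx": -1.4, "ty": 0, "tz": 0, "rx": 0, "ry": 0, "rz": 0},
    {"tx": -2.8, "ty": 0, "tz": 0, "rx": 0, "ry": 0, "rz": 0},
    {"tx": -4.2, "ty": 0, "tz": 0, "rx": 0, "ry": 0, "rz": 0},
    {"tx": -5.6, "ty": 0, "tz": 0, "rx": 0, "ry": 0, "rz": 0},
    {"tx": -7, "ty": 0, "tz": 0, "rx": 0, "ry": 0, "rz": 0}
  ]
}}

```text
time: 8.57
position: [0.5018, -0.2332, 0.1286]
tool_rot: [0.738, 0.675, -0.0, 0.0]
ft_force: [-0.4, 0.7, 0.7]
grip_width: 0.0251
```

Request:
{"api": "send_rows", "payload": {
  "deltas": [
    {"tx": -1.5, "ty": 0, "tz": 0, "rx": 0, "ry": 0, "rz": 0},
    {"tx": -1.5, "ty": 0, "tz": -3, "rx": 0, "ry": 0, "rz": 0},
    {"tx": -1.5, "ty": 0, "tz": -6, "rx": 0, "ry": 0, "rz": 0},
    {"tx": 1.5, "ty": -1.5, "tz": -7, "rx": 0, "ry": 0, "rz": 0},
    {"tx": 5, "ty": -3, "tz": -7, "rx": 0, "ry": 0, "rz": 0}
  ]
}}

```text
time: 8.98
position: [0.4794, -0.183, 0.2017]
tool_rot: [0.739, 0.674, 0.001, 0.005]
ft_force: [-0.1, 0.8, 0.3]
grip_width: 0.025
```

Run:
```python
from h import *
go(-.1,.095,.2)
c=robot.camera("scene"); save("s7",cv2.resize(c["color"][130:300,110:430],None,fx=2.5,fy=2.5))
for o in robot.outline_of("block","scene")[:2]:
    vv,uu=np.nonzero(o["pixels"]); Q=np.array([world(c,u,v) for u,v in zip(uu,vv)]);Q=Q[Q[:,2]>.139]
    print(o["p"],Q.mean(0).round(3),rf(Q.mean(0)))
```

```text
t 8.9833 riser xy -0.058 -0.2279 z 0.2017 F [-0.1  0.8  0.3]
cm [ 3.225e+01 -4.450e+00 -3.000e-02] rot [ 0.009  0.005 -0.008]
0.71 [0.465 0.084 0.145] [-0.0945  0.0375]
```

View pics/s7.png

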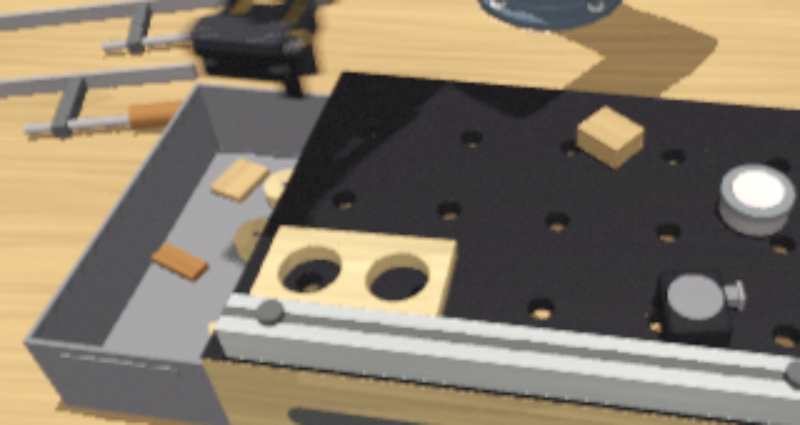

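Both plugs are in the bin, at (278,187) and (252,240). Next is the block.

Request:
{"api": "send_rows", "payload": {
  "deltas": [
    {"tx": 3.8, "ty": -0.5, "tz": 0, "rx": 0, "ry": 0, "rz": 0},
    {"tx": 7.6, "ty": -1, "tz": 0, "rx": 0, "ry": 0, "rz": 0},
    {"tx": 11.4, "ty": -1.5, "tz": 0, "rx": 0, "ry": 0, "rz": 0},
    {"tx": 15.2, "ty": -2, "tz": 0, "rx": 0, "ry": 0, "rz": 0},
    {"tx": 19, "ty": -2.5, "tz": 0, "rx": 0, "ry": 0, "rz": 0}
  ]
}}

```text
time: 9.5
position: [0.4685, 0.013, 0.1986]
tool_rot: [0.738, 0.675, 0.0, 0.0]
ft_force: [1.1, -0.1, 0.5]
grip_width: 0.0249
```

Request:
{"api": "send_rows", "payload": {
  "deltas": [
    {"tx": 3.4, "ty": -0.5, "tz": 0, "rx": 0, "ry": 0, "rz": 0},
    {"tx": 6.8, "ty": -1, "tz": 0, "rx": 0, "ry": 0, "rz": 0},
    {"tx": 10.2, "ty": -1.5, "tz": 0, "rx": 0, "ry": 0, "rz": 0},
    {"tx": 13.2, "ty": -1.8, "tz": 0, "rx": 0, "ry": 0, "rz": 0},
    {"tx": 13.2, "ty": -1.8, "tz": 0, "rx": 0, "ry": 0, "rz": 0}
  ]
}}

```text
time: 9.92
position: [0.4621, 0.1493, 0.1986]
tool_rot: [0.736, 0.677, 0.001, -0.001]
ft_force: [0.2, -0.9, 0.6]
grip_width: 0.0251
```

Run:
```python
from h import *
go(-.098,.095,.13)
```

```text
t 9.9167 riser xy -0.1031 0.1018 z 0.1986 F [ 0.2 -0.9  0.6]
cm [-0.69  0.51  6.86] rot [ 0.    -0.002  0.001]
```

Request:
{"api": "send_rows", "payload": {
  "deltas": [
    {"tx": -0.3, "ty": 0.5, "tz": 2, "rx": 0, "ry": 0, "rz": 0},
    {"tx": -0.5, "ty": 0.5, "tz": 4, "rx": 0, "ry": 0, "rz": 0},
    {"tx": -0.5, "ty": 0.5, "tz": 6, "rx": 0, "ry": 0, "rz": 0},
    {"tx": -0.5, "ty": 0.5, "tz": 6.9, "rx": 0, "ry": 0, "rz": 0},
    {"tx": -0.5, "ty": 0.5, "tz": 6.9, "rx": 0, "ry": 0, "rz": 0}
  ]
}}

```text
time: 10.33
position: [0.4655, 0.1389, 0.1277]
tool_rot: [0.738, 0.675, -0.002, -0.001]
ft_force: [-0.1, -0.4, 0.3]
grip_width: 0.0251
```

Request:
{"api": "send_rows", "payload": {
  "deltas": [
    {"tx": -1, "ty": 0, "tz": 0, "rx": 0, "ry": 0, "rz": 0},
    {"tx": -2, "ty": 0, "tz": 0, "rx": 0, "ry": 0, "rz": 0},
    {"tx": -3, "ty": 0, "tz": 0, "rx": 0, "ry": 0, "rz": 0},
    {"tx": -4, "ty": 0, "tz": 0, "rx": 0, "ry": 0, "rz": 0},
    {"tx": -5, "ty": 0, "tz": 0, "rx": 0, "ry": 0, "rz": 0}
  ]
}}

```text
time: 10.75
position: [0.4625, 0.0888, 0.1303]
tool_rot: [0.738, 0.675, 0.001, 0.001]
ft_force: [0.6, 1.0, -0.2]
grip_width: 0.0253
```

Request:
{"api": "send_rows", "payload": {
  "deltas": [
    {"tx": -1.2, "ty": 0, "tz": 0, "rx": 0, "ry": 0, "rz": 0},
    {"tx": -2.4, "ty": 0, "tz": 0, "rx": 0, "ry": 0, "rz": 0},
    {"tx": -3.6, "ty": 0, "tz": 0, "rx": 0, "ry": 0, "rz": 0},
    {"tx": -4.8, "ty": 0, "tz": 0, "rx": 0, "ry": 0, "rz": 0},
    {"tx": -6, "ty": 0, "tz": 0, "rx": 0, "ry": 0, "rz": 0}
  ]
}}

```text
time: 11.17
position: [0.4569, 0.0291, 0.1301]
tool_rot: [0.738, 0.675, 0.0, 0.0]
ft_force: [0.4, 0.7, 0.1]
grip_width: 0.025
```

Run:
```python
from h import *
go(-.098,-.295,.13)
c=robot.camera("scene"); save("s8",cv2.resize(c["color"][130:300,150:470],None,fx=2.5,fy=2.5))
```

```text
t 11.1667 riser xy -0.0982 -0.0184 z 0.1301 F [0.4 0.7 0.1]
cm [-2.766e+01  1.500e-01  1.000e-02] rot [ 0.001 -0.    -0.005]
```

View pics/s8.png

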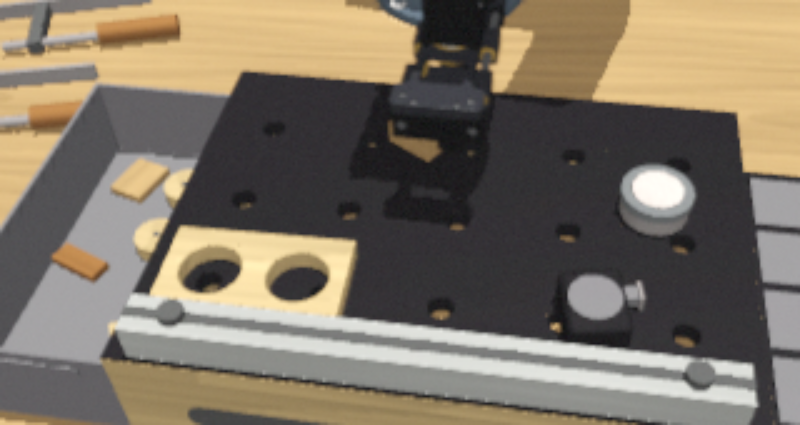

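The block is ahead of the fingers at (415,145), with its orientation unchanged and a corner nested in the gap. I'll continue.

Request:
{"api": "send_rows", "payload": {
  "deltas": [
    {"tx": -1.3, "ty": 0, "tz": 0, "rx": 0, "ry": 0, "rz": 0},
    {"tx": -2.6, "ty": 0, "tz": 0, "rx": 0, "ry": 0, "rz": 0},
    {"tx": -3.9, "ty": 0, "tz": 0, "rx": 0, "ry": 0, "rz": 0},
    {"tx": -5.2, "ty": 0, "tz": 0, "rx": 0, "ry": 0, "rz": 0},
    {"tx": -6.5, "ty": 0, "tz": 0, "rx": 0, "ry": 0, "rz": 0}
  ]
}}

```text
time: 11.63
position: [0.451, -0.0352, 0.1299]
tool_rot: [0.738, 0.675, 0.0, 0.0]
ft_force: [0.3, -0.2, 1.1]
grip_width: 0.0249
```

Request:
{"api": "send_rows", "payload": {
  "deltas": [
    {"tx": -1.3, "ty": 0, "tz": 0, "rx": 0, "ry": 0, "rz": 0},
    {"tx": -2.6, "ty": 0, "tz": 0, "rx": 0, "ry": 0, "rz": 0},
    {"tx": -3.9, "ty": 0, "tz": 0, "rx": 0, "ry": 0, "rz": 0},
    {"tx": -5.2, "ty": 0, "tz": 0, "rx": 0, "ry": 0, "rz": 0},
    {"tx": -6.5, "ty": 0, "tz": 0, "rx": 0, "ry": 0, "rz": 0}
  ]
}}

```text
time: 12.05
position: [0.4452, -0.1, 0.13]
tool_rot: [0.738, 0.675, 0.0, 0.0]
ft_force: [0.4, 0.6, -0.0]
grip_width: 0.0247
```

Run:
```python
from h import *
go(-.098,-.295,.13)
c=robot.camera("scene"); save("s9",cv2.resize(c["color"][130:300,150:470],None,fx=2.5,fy=2.5))
```

```text
t 12.05 riser xy -0.099 -0.148 z 0.13 F [ 0.4  0.6 -0. ]
cm [-14.7    0.17  -0.  ] rot [ 0.001  0.    -0.005]
```

View pics/s9.png

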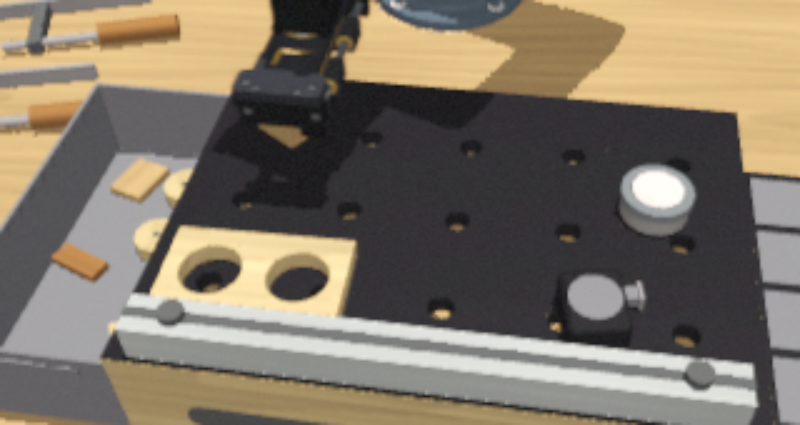

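The block is still ahead of the fingers, at (285,135). The last push takes it over the edge.

Request:
{"api": "send_rows", "payload": {
  "deltas": [
    {"tx": -1.3, "ty": 0, "tz": 0, "rx": 0, "ry": 0, "rz": 0},
    {"tx": -2.6, "ty": 0, "tz": 0, "rx": 0, "ry": 0, "rz": 0},
    {"tx": -3.9, "ty": 0, "tz": 0, "rx": 0, "ry": 0, "rz": 0},
    {"tx": -5.2, "ty": 0, "tz": 0, "rx": 0, "ry": 0, "rz": 0},
    {"tx": -6.5, "ty": 0, "tz": 0, "rx": 0, "ry": 0, "rz": 0}
  ]
}}

```text
time: 12.52
position: [0.4395, -0.1641, 0.1298]
tool_rot: [0.738, 0.675, 0.0, 0.0]
ft_force: [0.3, 0.4, 1.7]
grip_width: 0.0251
```

Request:
{"api": "send_rows", "payload": {
  "deltas": [
    {"tx": -1.4, "ty": 0, "tz": 0, "rx": 0, "ry": 0, "rz": 0},
    {"tx": -2.8, "ty": 0, "tz": 0, "rx": 0, "ry": 0, "rz": 0},
    {"tx": -4.2, "ty": 0, "tz": 0, "rx": 0, "ry": 0, "rz": 0},
    {"tx": -5.6, "ty": 0, "tz": 0, "rx": 0, "ry": 0, "rz": 0},
    {"tx": -7, "ty": 0, "tz": 0, "rx": 0, "ry": 0, "rz": 0}
  ]
}}

```text
time: 12.93
position: [0.4334, -0.2343, 0.1298]
tool_rot: [0.738, 0.675, 0.0, 0.0]
ft_force: [0.1, 0.2, -0.2]
grip_width: 0.0249
```

Request:
{"api": "send_rows", "payload": {
  "deltas": [
    {"tx": -1.5, "ty": 0, "tz": 0, "rx": 0, "ry": 0, "rz": 0},
    {"tx": -1.5, "ty": 0, "tz": -3, "rx": 0, "ry": 0, "rz": 0},
    {"tx": -1.5, "ty": 0, "tz": -6, "rx": 0, "ry": 0, "rz": 0},
    {"tx": -1.5, "ty": 0, "tz": -9, "rx": 0, "ry": 0, "rz": 0},
    {"tx": -1.5, "ty": 0, "tz": -12, "rx": 0, "ry": 0, "rz": 0}
  ]
}}

```text
time: 13.35
position: [0.4318, -0.249, 0.2507]
tool_rot: [0.738, 0.675, -0.0, -0.0]
ft_force: [0.9, -0.3, -0.5]
grip_width: 0.0248
```

Request:
{"api": "send_rows", "payload": {
  "deltas": [
    {"tx": -3.5, "ty": 0, "tz": 0, "rx": 0, "ry": 0, "rz": 0},
    {"tx": -7, "ty": 0, "tz": 0, "rx": 0, "ry": 0, "rz": 0},
    {"tx": -10.5, "ty": 0, "tz": 0, "rx": 0, "ry": 0, "rz": 0},
    {"tx": -14, "ty": 0, "tz": 0, "rx": 0, "ry": 0, "rz": 0},
    {"tx": -15, "ty": 0, "tz": 0, "rx": 0, "ry": 0, "rz": 0}
  ]
}}

```text
time: 13.77
position: [0.4185, -0.4041, 0.2499]
tool_rot: [0.739, 0.674, -0.001, 0.002]
ft_force: [0.8, -0.3, -1.0]
grip_width: 0.0248
```

Run:
```python
from h import *
c=robot.camera("scene"); save("s10",cv2.resize(c["color"][130:300,110:430],None,fx=2.5,fy=2.5))
c=robot.camera("top"); save("t10",cv2.resize(c["color"][80:300,120:520],None,fx=2,fy=2))
for l,h in(("plug1",None),("block",None),("tin",.146),("bracket",.138),("tape",.154)):
    for o in robot.outline_of(l,"top")[:3]:
        vv,uu=np.nonzero(o["pixels"]); Q=np.array([world(c,u,v,h) for u,v in zip(uu,vv)])
        print(l,round(o["p"],2),Q.mean(0).round(3),rf(Q.mean(0)))
print(robot.get_obs()["time"])
```

```text
plug1 0.8 [ 0.301 -0.168  0.018] [-0.2366 -0.2275]
plug1 0.71 [ 0.5   -0.265  0.021] [-0.0303 -0.3082]
plug1 0.6 [ 0.431 -0.263  0.033] [-0.0994 -0.3113]
block 0.65 [ 0.422 -0.233  0.063] [-0.1113 -0.2828]
block 0.28 [0.657 0.149 0.154] [0.0911 0.1179]
tin 0.65 [0.535 0.208 0.146] [-0.0349  0.1662]
bracket 0.77 [ 0.638 -0.12   0.138] [ 0.0945 -0.1518]
tape 0.98 [0.657 0.15  0.154] [0.0907 0.1184]
14.1167
```

View pics/s10.png

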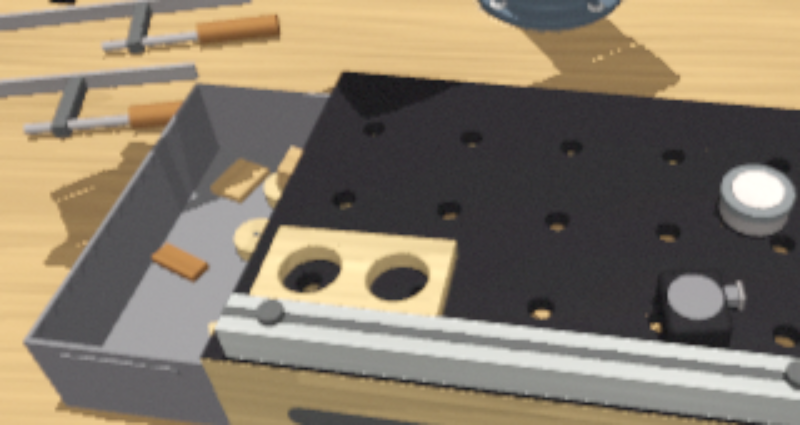

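View pics/t10.png

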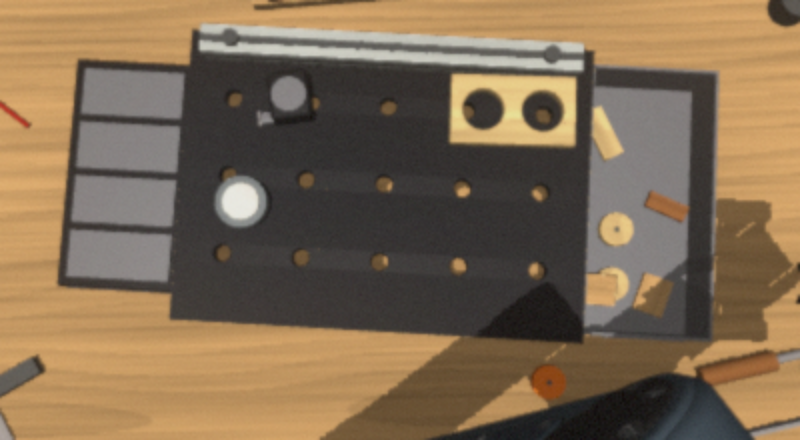

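All three pieces are in the bin: the plugs at (617,229) and (612,283), and the block resting on plug B at (602,288). The tin, bracket and tape haven't moved. I'll check that the block has settled and how high it reaches against the rim.

Run:
```python
from h import *
for i in range(2):
    c=robot.camera("top"); P=pts(c)
    for o in robot.outline_of("block","top")[:1]:
        Q=P[o["pixels"]]; print(robot.get_obs()["time"],o["p"],np.mean(Q,0).round(3),np.percentile(Q[:,2],[2,50,98]).round(3),rf(Q.mean(0)))
save("z11",cv2.resize(c["color"][200:255,400:485],None,fx=8,fy=8,interpolation=cv2.INTER_CUBIC))
```

```text
14.2167 0.59 [ 0.421 -0.236  0.052] [0.037 0.047 0.055] [-0.1115 -0.2851]
14.3167 0.77 [ 0.421 -0.235  0.056] [0.036 0.047 0.054] [-0.1118 -0.2845]
```

View pics/z11.png

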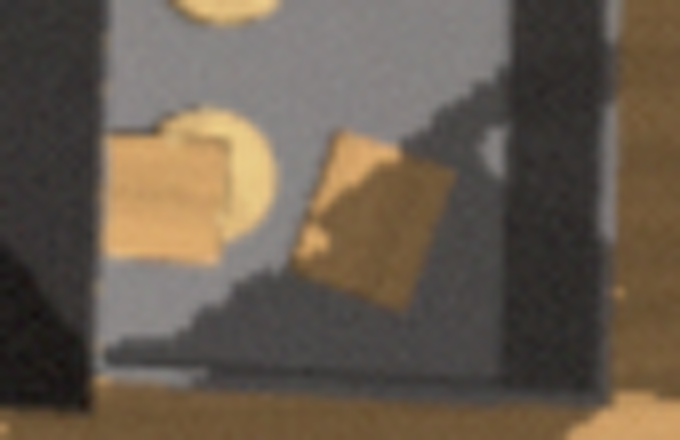

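The block is still. Its top is at about 0.05 m, well below the 0.095 m rim, and the arm touches nothing. I'm handing in.

```bash
python3 -c "
from rig import robot
print(robot.hand_in())"
```

```text
the job is handed in; nothing more can be done
None
```

I swept both plugs and the block along the riser with the fingers, one at a time, off its right end and into the offcut bin. I handed in at about 14.3 s of the 72 s allowed.

- **In the bin:** the last pictures show both plugs low in the bin. The block lies still, resting partly on one plug. Its top is at about 0.05 m, below the 0.095 m rim.
- **Left in place:** the tin, bracket and tape were within about 1 mm of where they started. The orange plug was not touched.
- **Robot:** the wrist force read under 2 N in every report, and the arm was lifted clear of everything at hand-in.
- **Disagreements:** the wrist and top cameras differed by about 1 cm on the plug positions, so I started each push with extra room behind the piece. The plug detector missed one plug in the first pictures, and I measured that one by hand. It also picked out the orange plug, which I ruled out by its colour and place on the bench.

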